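# Roll the nut-butter jar to the next station

### The job

Roll the peanut-butter jar that lies on its side over to the orange station: with the fingertips on top of the jar, roll it along the white paper lane until it lies centred over the stripe of the orange mat (not the blue one), and leave it resting there, lying along the stripe. Push only on its top, in several short strokes if need be; do not grip it, lift it or push it from the side. Leave the jelly jars and the spreader where they are.

Things in the scene. Friction and masses are not known exactly. Their poses are not given: they have to be found in the camera images.
- jar: Closed peanut-butter jar (tan, teal lid, white label, red spot) lying on its side: rolls freely as a cylinder 74 mm in diameter, 112 mm long; about 0.5 kg. Origin at its very centre, 37 mm above the table; own y axis along the jar to the lid, nearly square across the lane. Its top moves twice as fast as its centre, so a stroke carries it about 20 to 30 mm. Slight rolling resistance stops a slow roll.
- jar_spot (a point): The red spot on the jar's label, on its curved surface (37 mm from the axis), at the start on top of the jar; it goes round as the jar rolls.
- orange_mat: The target: pale orange paper mat, 110 mm along the lane by 190 mm across it, flat on the table (no step to roll over). A dark orange stripe 14 mm wide runs across its middle. Origin at the middle of the stripe; its x axis runs along the lane (the rolling direction, one way or the other), its y axis along the stripe. It lies 70 to 130 mm to one side of the jar.
- blue_mat: The same kind of mat in pale blue with a dark blue stripe, on the other side of the jar: not the target.
- jelly_a: Jelly jar standing upright, purple lid, 62 mm in diameter and 94 mm tall, origin under its centre; on the far side of the lane, 140 to 165 mm from the lane's middle line; to be left alone.
- jelly_b: A second jelly jar like the first; to be left alone.
- spreader: Spreading spatula 200 mm long lying on the table on the robot's side of the lane, origin under its middle, its x axis along it; to be left alone.
Things that resemble listed ones, but are neither listed nor needed, are in the scene too. Of the things that look like the jar, the largest one is meant.

How it is judged:
On the way:
1. the jar has really rolled, through about a quarter turn (its red spot has gone from the top down to mid-height) (height (world z) of jar_spot below 0.045 m), for 0.1 s.
At the end, for the whole second after the job is handed in: The jar lies on its side on the table at rest (under 10 mm/s), its centre within 13 mm of the orange stripe's centre line and within 40 mm of the stripe's middle along it, its axis within 15 degrees of the stripe (x of jar in the frame of orange_mat between -0.013 and 0.013 m and y of jar in the frame of orange_mat between -0.04 and 0.04 m and angle between the y axis of jar and the y axis of orange_mat, either way round below 0.26 rad and height (world z) of jar below 0.042 m and linear speed of jar below 0.01 m/s); the robot touches nothing.
It fails at once if the jar is lifted or tipped (centre more than 12 mm above where it lies) (height (world z) of jar above 0.049 m).
It fails at once if the jar is pushed or gripped from the side: the fingers touch it while the point between the finger pads is below the jar's top (contact force between the fingers and jar above 0.3 N and height (world z) of the grasp point below 0.074 m).
It fails at once if a jelly jar is moved more than 15 mm (distance of any of jelly_a, jelly_b from where it was at the start of the episode above 0.015 m).
It fails at once if the spreader is moved more than 15 mm (distance of spreader from where it was at the start of the episode above 0.015 m).
It also fails if it takes over 58 s, if anything falls off the work surface, if the arm or the gripper's body presses on something with over 40 N, if the wrist force passes 120 N, or if a joint passes its speed limit or range.

### The arm

A 6-joint arm with a two-finger parallel gripper is mounted at the origin on the work surface. World frame = base frame: x ahead of the robot, y to its left, z up, the work surface at z = 0. Lengths are in m, angles in rad, forces in N, time in s.
With the tool pointing down it reaches from about 0.375 to 0.9 m from the base axis. Payload 3.1 kg.
Tool frame: the origin (TCP) lies midway between the tips of the shut fingers; the grasp point (between the pads) lies 19 mm behind it; z points along the fingers, y is the line along which they close (so a half turn about z gives the same grasp; the last joint's range is limited). The gripper opens to 87 mm and grips with 3 to 60 N. Pads are 19 mm wide; open, the fingers measure 117 mm over their backs; the gripper's body (75 mm by 190 mm) begins 51 mm behind the grasp point.
Start: joints at [1.012, 0.527, 1.433, -0, 1.181, -0.178], TCP at [0.232, 0.58, 0.223] pointing down, gripper open.
Joint ranges: [-3.08, 3.08], [-0.75, 2.2], [0.22, 2.44], [-1.43, 4.57], [0, 2.65], [-2.85, 2.85]. Speed limits (rad/s): [2.79, 2.79, 3.14, 3.14, 3.14, 3.14].

### API

Orientations are given as a unit quaternion [x, y, z, w].
In Python, from rig import status, imaging, order gives the robot as it stands.
- The arm moves only by the tool arm_command, never from a script. Its argument "deltas" is one flat list of numbers, 5 for each row, row after row: the opening, from -1 (shut) to 1 (fully open), so that 0 is half open, then the shift along the tool's x, y, z in m, then the turn about the tool's z in rad. In form: [gripper, tx, ty, tz, roll, gripper, tx, ty, tz, roll, ...]. A call has 1 to 12 rows; each row shifts and turns the commanded pose from where the row before left it, along the tool's axes as they then stand; what a row does not reach is not made up. A row lasts 1/8 s, in which the tool goes at most 62.5 mm and 10.7 degrees, less where a joint would pass 70% of its speed; a pose out of reach is approached as far as the arm can. A call with a gripper value outside its range is refused whole. The fingers move at their own pace and stop on an object; "newtons" is the grip in N (left out, the last holds). Time passes only in rows, so rows that do not move let the fingers close. It gives the time, the measured TCP pose, the force, the opening and the grip force at its end, in the units of the state.
- status.get_obs(): the state, without advancing time (a new reading comes with each control period).
- imaging.camera(name): name is "side" or "top"; returns (picture, depth): 400x640x3 uint8, red, green, blue; 400x640 float32, m along the optical axis (not along the pixel's ray), 0 where there is no reading.
- imaging.camera_params(name): a dict with "intrinsics" (3x3 intrinsics, pixels), "camera_from_world" (4x4, takes a point from world to camera coordinates). Camera axes: x right, y up, looking along -z (the intrinsics and any distortion apply to the point x, -y, -z); pixel columns grow to the right and rows downward; lengths in m; the calibration is good to about 2 mm. A picture is of the moment at which its call begins. camera_params takes no time and is no camera call.
- order.hand_in(): hands the job in; it is judged then, once.
The state is a dict: "time": time; "q": joint angles; "joint_velocities": joint speeds; "joint_torque": joint torques, N m; "position": TCP position; "tool_rot": TCP orientation; "ft_force": force on the tool from outside, world axes, zero at the start; "moment": the same for the moment, N m; "grip_width": finger opening in m; "grip_force": force on a finger pad.
Only numpy, scipy, OpenCV 4.12 (cv2) and the standard library are available. Lean on these libraries where they do the work, as an engineer would, in place of code of your own. Each camera call takes 0.05 s, during which the arm holds its last target. There are 200 camera calls.

## Working session

There is one attempt and no reset: what is moved stays moved. The work goes in short steps, Python scripts to look and compute and a tool call to move; the robot and the scene stay as the last step left them, time stands still between calls to the robot, and variables do not carry over. Pictures are saved under pics/ and viewed, at most 10 in all, crops included, and the job is handed in when it is done.

Besides the shell and the picture viewer there is one more tool, called in YAML: its name, and indented under it one key for each argument. arm_command: Moves the arm, as the interface text tells. Its arguments: {"type":"object","properties":{"deltas":{"type":"array"},"newtons":{"type":"number"}},"required":["deltas"]}

```bash
mkdir -p pics
cat > h.py <<'E'
import numpy as np,cv2
from rig import status,imaging,order
def cast(name,uv,z):
    P=imaging.camera_params(name);K=np.array(P["intrinsics"]);T=np.array(P["camera_from_world"])
    uv=np.atleast_2d(uv).astype(float)
    r=np.c_[uv,np.ones(len(uv))]@np.linalg.inv(K).T*[1,-1,-1]
    R,t=T[:3,:3],T[:3,3];o=-R.T@t;d=r@R
    return o+d*((z-o[2])/d[:,2])[:,None]
def depthpts(name,uv,dep):
    P=imaging.camera_params(name);K=np.array(P["intrinsics"]);T=np.array(P["camera_from_world"])
    uv=np.atleast_2d(uv).astype(int);r=np.c_[uv,np.ones(len(uv))]@np.linalg.inv(K).T*[1,-1,-1]
    p=r*dep[uv[:,1],uv[:,0]][:,None];return (p-T[:3,3])@T[:3,:3]
def save(n,im,): cv2.imwrite("pics/"+n,im[:,:,::-1])
E
python3 - <<'E'
from h import *
for c in("top","side"):
    im,d=imaging.camera(c);save(c+"0.png",im);np.savez(c+"0.npz",im=im,d=d)
    P=imaging.camera_params(c);print(P)
print(status.get_obs())
E
```

```text
{'intrinsics': array([[400.61676196,   0.        , 317.39193128],
       [  0.        , 400.61676196, 196.92064975],
       [  0.        ,   0.        ,   1.        ]]), 'camera_from_world': array([[-0.02100858, -0.99944952,  0.02567686,  0.01271114],
       [ 0.98801397, -0.01682605,  0.15344473, -0.55497488],
       [-0.15292822,  0.02859275,  0.98782357, -0.92378023],
       [ 0.        ,  0.        ,  0.        ,  1.        ]])}
{'intrinsics': array([[409.20045197,   0.        , 321.01882821],
       [  0.        , 409.20045197, 199.95672379],
       [  0.        ,   0.        ,   1.        ]]), 'camera_from_world': array([[ 0.87002325, -0.49297246, -0.00614005, -0.47883998],
       [ 0.3311733 ,  0.57515514,  0.74801124, -0.24164991],
       [-0.36521746, -0.65282059,  0.66365766, -0.60018069],
       [ 0.        ,  0.        ,  0.        ,  1.        ]])}
{'time': 0.1, 'q': array([ 1.01148820e+00,  5.28379638e-01,  1.43375406e+00, -5.05976364e-05,
        1.18137194e+00, -1.78505131e-01]), 'joint_velocities': array([-1.08232882e-03, -3.08815457e-03, -8.03306863e-04,  6.82311180e-05,
       -8.13219403e-04, -1.28073738e-03]), 'joint_torque': array([ 3.01586169e-04, -4.40986347e+01, -1.77150518e+01,  6.34845207e-02,
        5.33581933e-02, -2.93758865e-05]), 'position': array([0.23193382, 0.57967975, 0.22167191]), 'tool_rot': array([ 1.89243613e-01,  9.81929702e-01, -9.00578407e-04, -3.23085902e-04]), 'ft_force': array([-1.35109355, -0.06899941, -0.29313987]), 'moment': array([0.03658675, 0.02944168, 0.05424351]), 'grip_force': 0.0, 'grip_width': 0.08739479014805432}
```

View pics/top0.png

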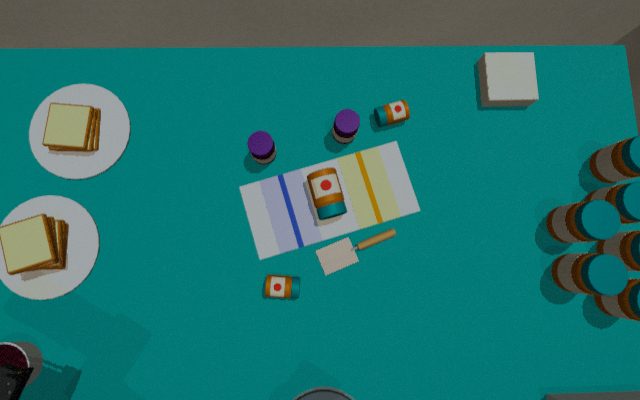

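View pics/side0.png

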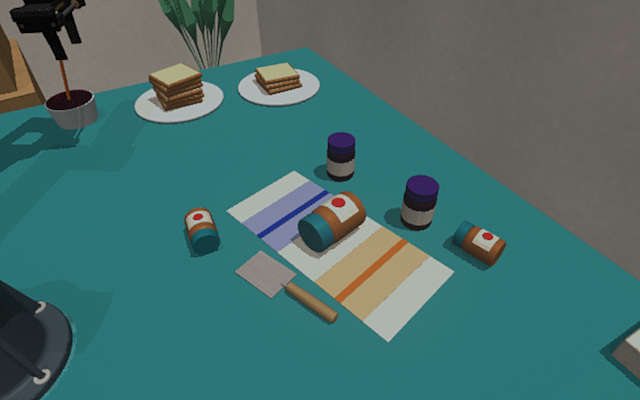

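The top view shows the lane, with the stripe of the orange mat at about (370,187) and of the blue mat at (290,210). Three things could be taken for the jar: the one on the lane at (326,193), a small one at (392,112) and a small one at (282,287). The one on the lane is the largest, so I choose it. The jelly jars are at (262,147) and (346,126), and the spreader is at (355,250).

```bash
cat > meas.py <<'E'
from h import *
def stripe(im):
    h=cv2.cvtColor(im,cv2.COLOR_RGB2HSV)
    m=cv2.inRange(h,(8,190,120),(24,255,255))
    return m
def jarpts(im,d,box):
    x0,y0,x1,y1=box
    u,v=np.meshgrid(np.arange(x0,x1),np.arange(y0,y1));uv=np.c_[u.ravel(),v.ravel()]
    p=depthpts("top",uv,d);return p
def axis2(p):
    (c,s,a)=cv2.minAreaRect(p[:,:2].astype(np.float32)*1000);return c,s,a
E
python3 - <<'E'
from meas import *
z=np.load("top0.npz");im,d=z["im"],z["d"]
m=stripe(im);n,l,st,ce=cv2.connectedComponentsWithStats(m)
for i in range(1,n):
    if st[i,4]>60: 
        ys,xs=np.where(l==i);p=cast("top",np.c_[xs,ys],0)
        print(st[i],ce[i].round(),axis2(p),p.mean(0).round(4))
p=jarpts(im,d,(285,155,360,235))
print("z",np.percentile(p[:,2],[1,50,99]).round(4))
q=p[(p[:,2]>0.02)];print("jar",len(q),axis2(q),q[:,2].max())
t=p[p[:,2]>0.066];print("top",axis2(t),t.mean(0))
h=cv2.cvtColor(im,cv2.COLOR_RGB2HSV)
r=cv2.inRange(h,(0,150,100),(5,255,255))|cv2.inRange(h,(172,150,100),(180,255,255));r[:155]=0;r[235:]=0
ys,xs=np.where(r);k=(xs>285)&(xs<360);print("spot",xs[k].mean(),ys[k].mean(),cast("top",[[xs[k].mean(),ys[k].mean()]],0.074))
for uv,zz in(((262,140),.094),((346,118),.094),((338,256),0),((376,239),0.015)):print(uv,cast("top",[uv],zz).round(3))
save("c0.png",cv2.resize(im[90:290,220:440],None,fx=2.7,fy=2.7,interpolation=cv2.INTER_CUBIC))
E
```

```text
[385 105   8  13  62] [388. 111.] ((785.7778930664062, -189.18197631835938), (35.388832092285156, 12.81660270690918), 12.75772476196289) [ 0.7859 -0.1892  0.    ]
[ 82 107  10  41  64] [ 87. 127.] ((752.4895629882812, 584.7592163085938), (5.460943222045898, 107.0813217163086), 82.97274780273438) [0.7516 0.5848 0.    ]
[356 152  27  71 340] [369. 187.] ((585.878173828125, -129.40716552734375), (186.30975341796875, 11.966619491577148), 15.771970748901367) [ 0.5856 -0.1294  0.    ]
[314 168  20  10 104] [323. 172.] ((625.7369384765625, -15.305618286132812), (14.189661026000977, 52.30459213256836), 14.294069290161133) [ 0.6253 -0.0151 -0.    ]
[319 193  22  12 159] [330. 199.] ((556.213623046875, -30.792200088500977), (20.354604721069336, 53.99625778198242), 13.195157051086426) [ 0.5569 -0.031   0.    ]
[ 42 215  12  45  82] [ 48. 237.] ((475.24127197265625, 661.4259643554688), (111.75432586669922, 5.985477447509766), 15.954431533813477) [ 0.4744  0.6612 -0.    ]
[285 279   6  16  87] [287. 287.] ((342.6708984375, 78.23529052734375), (12.156343460083008, 35.697906494140625), 89.39630126953125) [0.3421 0.0783 0.    ]
z [-0.0028  0.002   0.0767]
jar 1463 ((515.9425048828125, -19.335254669189453), (94.45964050292969, 218.91455078125), 89.00956726074219) 0.9973634821680933
top ((514.1151123046875, -15.463859558105469), (76.47034454345703, 219.00387573242188), 86.28846740722656) [ 0.56186486 -0.01865374  0.09316971]
spot 325.4268292682927 184.65853658536585 [[ 0.57904685 -0.01640974  0.074     ]]
(262, 140) [[0.683 0.13  0.094]]
(346, 118) [[ 0.734 -0.068  0.094]]
(338, 256) [[ 0.413 -0.047  0.   ]]
(376, 239) [[ 0.453 -0.14   0.015]]
```

View pics/c0.png

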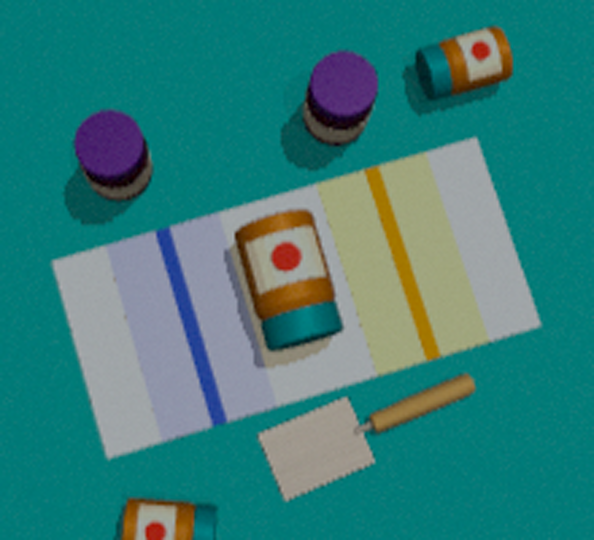

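The crop confirms the lane jar: tan body, teal lid towards the robot, red spot on top. The orange stripe is to its right. I'll filter the depth outliers and fix the jar axis.

```bash
cat >> meas.py <<'E'
S0=np.array([.5859,-.1294]);A=np.deg2rad(15.8);ES=np.array([np.cos(A),np.sin(A)]);EL=np.array([np.sin(A),-np.cos(A)])
def jar(d,box,c0=None):
    p=jarpts(None,d,box);p=p[(p[:,2]>.03)&(p[:,2]<.085)]
    from scipy.optimize import least_squares
    x0=p.mean(0)
    f=lambda a:(np.hypot((-(p[:,0]-x0[0])*np.sin(a[1])+(p[:,1]-x0[1])*np.cos(a[1])-a[0]),p[:,2]-.037)-.037)
    r=least_squares(f,[0,A],loss="soft_l1",f_scale=.002).x
    e=np.array([np.cos(r[1]),np.sin(r[1])]);n=np.array([-e[1],e[0]])
    s=(p[:,:2]-x0[:2])@e;lo,hi=np.percentile(s,[.5,99.5])
    c=x0[:2]+r[0]*n+e*(lo+hi)/2
    print("jar c",c.round(4),"axis deg",np.rad2deg(r[1]).round(1),"len",round(hi-lo,4),"ztop",np.percentile(p[:,2],98).round(4),
      "rms",np.sqrt(np.median(f(r)**2)).round(4),"to stripe: lane",((S0-c)@EL).round(4),"along",((c-S0)@ES).round(4))
    return c,r[1]
E
python3 - <<'E'
from meas import *
z=np.load("top0.npz");jar(z["d"],(285,155,360,235))
E
```

```text
jar c [ 0.5638 -0.0212] axis deg 14.6 len 0.111 ztop 0.0769 rms 0.0012 to stripe: lane 0.1101 along 0.0082
```

arm_command:
  deltas: [-0.3,-0.044,-0.035,0,0,-0.3,-0.044,-0.035,0,0,-0.3,-0.044,-0.035,0,0,-0.3,-0.044,-0.035,0,0,-0.3,-0.044,-0.035,0,0,-0.3,-0.044,-0.035,0,0,-0.3,-0.044,-0.035,0,0,-0.3,-0.044,-0.035,0,0,-0.3,-0.044,-0.035,0,0,-0.3,-0.044,-0.035,0,0,-0.3,-0.044,-0.035,0,0,-0.3,-0.044,-0.035,0,0]

```text
time: 1.6
position: [0.5668, -0.0076, 0.2222]
tool_rot: [0.189, 0.982, 0.0, -0.0]
ft_force: [0.9, -0.5, 0.9]
grip_width: 0.0304
grip_force: 0.0
```

arm_command:
  deltas: [-0.3,0,0,0.01,0.18,-0.3,0,0,0.01,0.18,-0.3,0,0,0.01,0.18,-0.3,0,0,0.01,0.18,-0.3,0,0,0.01,0.18,-0.3,0,0,0,0.03,-0.3,0,0,0,0,-0.3,0,0,0,0]

```text
time: 2.6
position: [0.5666, -0.006, 0.173]
tool_rot: [0.609, 0.793, 0.0, 0.0]
ft_force: [1.0, -0.9, 0.0]
grip_width: 0.0303
grip_force: 0.0
```

arm_command:
  deltas: [-0.3,-0.004,0,0.03,0,-0.3,0,0,0.03,0,-0.3,0,0,0.025,0,-0.3,0,0,0.008,0,-0.3,0,0,0.003,0,-0.3,0,0,0.002,0,-0.3,0,0,0.001,0,-0.3,0,0,0,0]

```text
time: 3.6
position: [0.568, -0.0099, 0.0744]
tool_rot: [0.609, 0.793, 0.0, 0.001]
ft_force: [0.6, 0.2, 1.9]
grip_width: 0.0308
grip_force: 1.1
```

arm_command:
  deltas: [-0.3,0,0,0.001,0,-0.3,0,0,0,0]

```text
time: 3.85
position: [0.5681, -0.0101, 0.0742]
tool_rot: [0.609, 0.793, 0.0, 0.001]
ft_force: [-2.0, -0.6, 9.3]
grip_width: 0.0308
grip_force: 4.5
```

arm_command:
  deltas: [-0.3,-0.003,0,0,0,-0.3,-0.005,0,0,0,-0.3,-0.006,0,0,0,-0.3,-0.006,0,0,0,-0.3,-0.006,0,0,0,-0.3,-0.006,0,0,0,-0.3,-0.005,0,0,0,-0.3,-0.003,0,0,0,-0.3,0,0,0,0]

```text
time: 4.97
position: [0.5781, -0.0492, 0.074]
tool_rot: [0.609, 0.793, -0.0, 0.001]
ft_force: [-2.4, -0.4, 7.4]
grip_width: 0.0304
grip_force: 4.0
```

arm_command:
  deltas: [-0.3,0,0,-0.008,0,-0.3,0,0,-0.012,0,-0.3,0.01,0,0,0,-0.3,0.01,0,0,0,-0.3,0,0,0,0]

```text
time: 5.6
position: [0.5715, -0.0277, 0.0922]
tool_rot: [0.609, 0.793, -0.0, -0.001]
ft_force: [-0.5, -0.2, -0.1]
grip_width: 0.0306
grip_force: 0.0
```

Run:
```python
from h import *
im,d=imaging.camera("side");save("s1.png",im[120:330,200:460])
im,d=imaging.camera("top");save("t1.png",im[90:290,200:460])
```

```text
(no output)
```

View pics/s1.png

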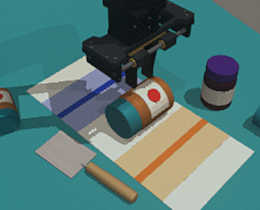

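The side crop shows the jar rolled about 30° towards orange, with the spot at (154,97) in the crop, and still square to the lane. I'll repeat the stroke.

arm_command:
  deltas: [-0.3,0,0,0.01,0,-0.3,0,0,0.006,0,-0.3,0,0,0.002,0,-0.3,0,0,0.002,0,-0.3,-0.003,0,0,0,-0.3,-0.006,0,0,0,-0.3,-0.007,0,0,0,-0.3,-0.007,0,0,0,-0.3,-0.007,0,0,0,-0.3,-0.006,0,0,0,-0.3,-0.004,0,0,0,-0.3,0,0,0,0]

```text
time: 7.2
position: [0.5821, -0.0689, 0.0739]
tool_rot: [0.609, 0.793, -0.001, -0.0]
ft_force: [-4.4, -2.6, 11.0]
grip_width: 0.0305
grip_force: 5.5
```

arm_command:
  deltas: [-0.3,0,0,-0.008,0,-0.3,0,0,-0.012,0,-0.3,0.02,0,-0.04,0,-0.3,0.04,0,-0.02,0,-0.3,0.06,0,0,0,-0.3,0.06,0,0,0,-0.3,0,0,0,0]

```text
time: 8.07
position: [0.5345, 0.1101, 0.153]
tool_rot: [0.607, 0.795, -0.0, -0.001]
ft_force: [0.3, -0.2, -0.5]
grip_width: 0.0306
grip_force: 0.0
```

Run:
```python
from meas import *
im,d=imaging.camera("top");save("t2.png",im[90:290,200:460])
jar(d,(300,150,385,235))
print(status.get_obs()["position"],status.get_obs()["ft_force"])
```

```text
jar c [ 0.5739 -0.0605] axis deg 14.6 len 0.1111 ztop 0.0763 rms 0.0011 to stripe: lane 0.0696 along 0.0072
[0.5359596  0.10808995 0.15304423] [-0.30332909 -0.22353992 -0.43601249]
```

View pics/t2.png

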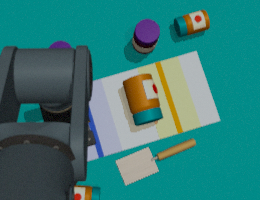

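The jar is 69.6 mm from the stripe, its axis aligned, and each stroke gives about 20 mm. I go back for strokes 3 and 4.

arm_command:
  deltas: [-0.3,-0.05,0,0,0,-0.3,-0.05,0,0.01,0,-0.3,-0.04,0,0.02,0,-0.3,-0.02,0,0.03,0,-0.3,0,0,0,0,-0.3,0,0,0.01,0,-0.3,0,0,0.006,0,-0.3,0,0,0.002,0,-0.3,0,0,0.001,0,-0.3,0,0,0,0]

```text
time: 9.38
position: [0.5778, -0.0482, 0.0743]
tool_rot: [0.609, 0.793, 0.0, 0.0]
ft_force: [-0.6, -0.8, 4.7]
grip_width: 0.0308
grip_force: 1.9
```

arm_command:
  deltas: [-0.3,0,0,0.001,0,-0.3,-0.003,0,0,0,-0.3,-0.006,0,0,0,-0.3,-0.007,0,0,0,-0.3,-0.007,0,0,0,-0.3,-0.007,0,0,0,-0.3,-0.006,0,0,0,-0.3,-0.004,0,0,0,-0.3,0,0,0,0,-0.3,0,0,-0.008,0,-0.3,0,0,-0.012,0,-0.3,0.01,0,0,0]

```text
time: 10.88
position: [0.5867, -0.0778, 0.0938]
tool_rot: [0.61, 0.793, 0.001, 0.002]
ft_force: [1.0, 0.5, -0.6]
grip_width: 0.0308
grip_force: 0.0
```

arm_command:
  deltas: [-0.3,0.01,0,0,0,-0.3,0,0,0.01,0,-0.3,0,0,0.006,0,-0.3,0,0,0.002,0,-0.3,0,0,0.002,0,-0.3,-0.003,0,0,0,-0.3,-0.006,0,0,0,-0.3,-0.007,0,0,0,-0.3,-0.007,0,0,0,-0.3,-0.007,0,0,0,-0.3,-0.006,0,0,0,-0.3,-0.004,0,0,0]

```text
time: 12.38
position: [0.5925, -0.1077, 0.074]
tool_rot: [0.609, 0.793, -0.001, -0.0]
ft_force: [-3.9, -0.7, 10.2]
grip_width: 0.0302
grip_force: 5.4
```

arm_command:
  deltas: [-0.3,0,0,0,0,-0.3,0,0,-0.008,0,-0.3,0,0,-0.012,0,-0.3,0.02,0,-0.04,0,-0.3,0.04,0,-0.02,0,-0.3,0.06,0,0,0,-0.3,0.06,0,0,0,-0.3,0,0,0,0]

```text
time: 13.38
position: [0.5447, 0.0715, 0.1529]
tool_rot: [0.607, 0.795, -0.0, -0.001]
ft_force: [-0.4, -0.6, 0.2]
grip_width: 0.0308
grip_force: 0.0
```

Run:
```python
from meas import *
im,d=imaging.camera("top")
jar(d,(315,145,400,232))
print(status.get_obs()["position"],status.get_obs()["ft_force"])
```

```text
jar c [ 0.5837 -0.1001] axis deg 14.7 len 0.1109 ztop 0.0759 rms 0.0011 to stripe: lane 0.0288 along 0.0059
[0.54629093 0.0694144  0.15298229] [ 0.75308125 -0.79482408  0.06975571]
```

28.8 mm left, so one full stroke (20 mm) and a short one (9 mm).

arm_command:
  deltas: [-0.3,-0.05,0,0,0,-0.3,-0.05,0,0.01,0,-0.3,-0.04,0,0.02,0,-0.3,-0.02,0,0.03,0,-0.3,0,0,0,0,-0.3,0,0,0.01,0,-0.3,0,0,0.006,0,-0.3,0,0,0.002,0,-0.3,0,0,0.002,0,-0.3,0,0,0,0]

```text
time: 14.68
position: [0.5882, -0.087, 0.0742]
tool_rot: [0.609, 0.793, -0.0, 0.001]
ft_force: [-1.0, 0.2, 6.6]
grip_width: 0.0302
grip_force: 3.4
```

arm_command:
  deltas: [-0.3,-0.003,0,0,0,-0.3,-0.006,0,0,0,-0.3,-0.007,0,0,0,-0.3,-0.007,0,0,0,-0.3,-0.007,0,0,0,-0.3,-0.006,0,0,0,-0.3,-0.004,0,0,0,-0.3,0,0,0,0,-0.3,0,0,-0.008,0,-0.3,0,0,-0.012,0,-0.3,0.01,0,0,0,-0.3,0.009,0,0,0]

```text
time: 16.18
position: [0.5929, -0.1064, 0.0926]
tool_rot: [0.609, 0.793, 0.0, -0.0]
ft_force: [-0.9, 0.4, -0.3]
grip_width: 0.0302
grip_force: 0.0
```

arm_command:
  deltas: [-0.3,0,0,0.01,0,-0.3,0,0,0.006,0,-0.3,0,0,0.002,0,-0.3,0,0,0.002,0,-0.3,-0.003,0,0,0,-0.3,-0.004,0,0,0,-0.3,-0.004,0,0,0,-0.3,-0.004,0,0,0,-0.3,-0.003,0,0,0,-0.3,0,0,0,0,-0.3,0,0,0,0]

```text
time: 17.55
position: [0.5976, -0.126, 0.0742]
tool_rot: [0.609, 0.793, -0.001, 0.0]
ft_force: [-4.8, -0.8, 12.5]
grip_width: 0.0304
grip_force: 6.0
```

arm_command:
  deltas: [-0.3,0,0,-0.008,0,-0.3,0,0,-0.012,0,-0.3,0.02,0,-0.04,0,-0.3,0.04,0,-0.02,0,-0.3,0.06,0,0,0,-0.3,0.06,0,0,0,-0.3,0,0,0,0]

```text
time: 18.42
position: [0.5496, 0.0531, 0.1528]
tool_rot: [0.607, 0.795, -0.0, -0.001]
ft_force: [0.8, -0.4, 0.0]
grip_width: 0.0304
grip_force: 0.0
```

Run:
```python
from meas import *
im,d=imaging.camera("top")
jar(d,(325,140,415,230))
save("t5.png",cv2.resize(im[90:290,220:440],None,fx=2.7,fy=2.7))
m=stripe(im);ys,xs=np.where(m[140:240,340:410]);
im,d=imaging.camera("side");save("s5.png",im)
print(status.get_obs()["position"],status.get_obs()["time"])
```

```text
jar c [ 0.5916 -0.1288] axis deg 14.6 len 0.112 ztop 0.0758 rms 0.0011 to stripe: lane -0.001 along 0.0056
[0.55210442 0.04956364 0.15294969] 18.525
```

View pics/t5.png

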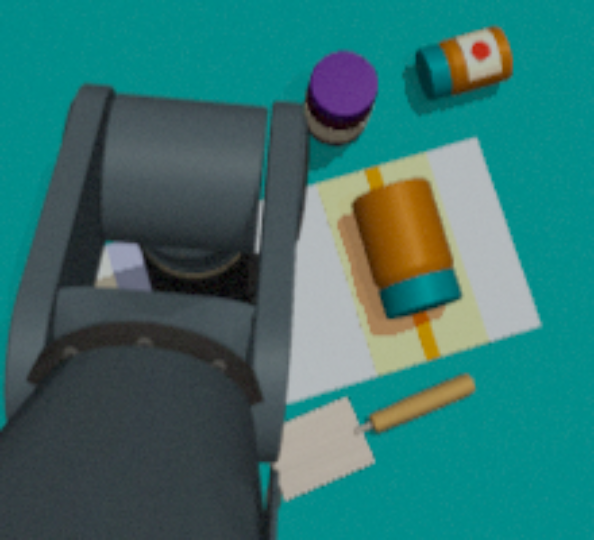

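View pics/s5.png

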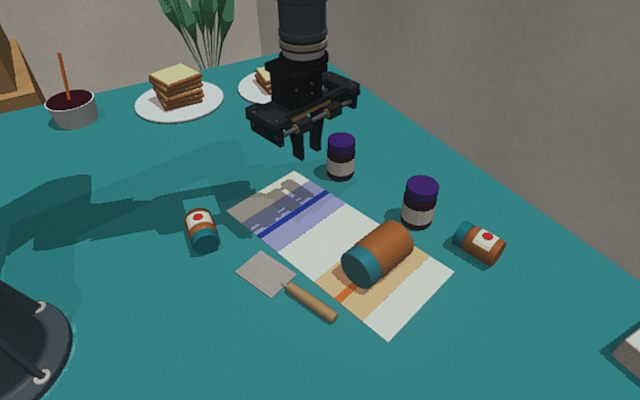

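In both views the jar lies along the orange stripe, which shows at both ends of it: top crop (375,178) and (428,340), side (345,293). It measures 1 mm off the centre line, and the jelly jars and spreader are untouched. I'll let it settle for a few rows, check again and hand in.

arm_command:
  deltas: [-0.3,0,0,0,0,-0.3,0,0,0,0,-0.3,0,0,0,0,-0.3,0,0,0,0,-0.3,0,0,0,0,-0.3,0,0,0,0]

```text
time: 19.27
position: [0.5517, 0.0491, 0.1526]
tool_rot: [0.61, 0.793, 0.0, -0.0]
ft_force: [0.1, -0.0, -0.1]
grip_width: 0.0304
grip_force: 0.0
```

Run:
```python
from meas import *
im,d=imaging.camera("top")
c,a=jar(d,(325,140,415,230))
if abs((S0-c)@EL)<.005: print(order.hand_in())
```

```text
jar c [ 0.5916 -0.1289] axis deg 14.6 len 0.112 ztop 0.0762 rms 0.001 to stripe: lane -0.0011 along 0.0056
the job is handed in; nothing more can be done
None
```

The jar was rolled to the orange mat in six short strokes on its top and handed in at about 19 s; by the last measurement it rests about 1 mm off the stripe's centre line, 6 mm from its middle along it, and about 1° off its direction (the hand-in call gave no verdict).

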